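# Press a specimen slide under the viewer's leaf spring

## Robot

A 6-joint arm with a two-finger parallel gripper is mounted at the origin on the work surface. World frame = base frame: x ahead of the robot, y to its left, z up, the work surface at z = 0. Lengths are in m, angles in rad, forces in N, time in s.
With the tool pointing down it reaches from about 0.375 to 0.9 m from the base axis. Payload 3.1 kg.
Tool frame: the origin (TCP) lies at the very end of the fingers, on their centre line; the grasp point (between the pads) lies 19 mm behind it; x points along the fingers, y is the direction in which the jaws open and shut, and the axes are right-handed (so a half turn about x gives the same grasp; the last joint's range is limited). The gripper opens to 87 mm and grips with 3 to 60 N. Pads are 19 mm wide; open, the fingers measure 117 mm over their backs; the gripper's body (75 mm by 190 mm) begins 51 mm behind the grasp point.
Start: joints at [1.129, 0.527, 1.433, -0, 1.181, -0.178], TCP at [0.162, 0.604, 0.195] pointing down, gripper open.
Joint ranges: [-3.08, 3.08], [-0.75, 2.2], [0.22, 2.44], [-1.43, 4.57], [0, 2.65], [-2.85, 2.85]. Speed limits (rad/s): [2.79, 2.79, 3.14, 3.14, 3.14, 3.14].

## Interface

Orientations are given as a unit quaternion [x, y, z, w].
In Python, from rig import robot gives the robot as it stands.
- The arm moves only by the tool carry_out, never from a script. Its argument "commands" is a list that holds one entry, the list of rows, each a list of 5 numbers: the opening, from 0 (shut) to 1 (fully open), then the shift along the tool's x, y, z in mm, then the turn about the tool's x in degrees. In form: [[[hand, x, y, z, twist], ...]]. A call has 1 to 8 rows; each row shifts and turns the pose as measured when the row begins, along the tool's axes as they then stand; what a row does not reach is not made up. A row lasts 1/12 s, in which the tool goes at most 41.7 mm and 7.16 degrees, less where a joint would pass 70% of its speed; a pose out of reach is approached as far as the arm can. A call with a gripper value outside its range is refused whole. The fingers move at their own pace and stop on an object; "force" is the grip in N (left out, the last holds). Time passes only in rows, so rows that do not move let the fingers close. It gives the time, the measured TCP pose, the force and the opening at its end, in the units of the state.
- robot.get_obs(): the state, without advancing time (a new reading comes with each control period).
- robot.camera(name): name is "scene" or "top"; returns the picture (384x512x3 uint8, red, green, blue); there is no depth.
- robot.camera_model(name): a dict with "fx", "fy", "cx", "cy" (pixels), "R" (3x3) and "t" (3): a world point X has camera coordinates R X + t. Camera axes: x right, y down, z forward; pixel columns grow to the right and rows downward; lengths in m; the calibration is good to about 2 mm. A picture is of the moment at which its call begins. camera_model takes no time and is no camera call.
- robot.hand_in(): hands the job in, once; it reports no verdict.
The state is a dict: "time": time; "q": joint angles; "joint_velocities": joint speeds; "joint_torque": joint torques, N m; "position": TCP position; "tool_rot": TCP orientation; "ft_force": force on the tool from outside, world axes, zero at the start; "moment": the same for the moment, N m; "grip_width": finger opening in m.
Only numpy, scipy, OpenCV 4.12 (cv2) and the standard library are available. Lean on these libraries where they do the work, as an engineer would, in place of code of your own. Each camera call takes 0.05 s, during which the arm holds its last target. There are 200 camera calls.

## Task

Load the specimen slide into the viewer: put your fingertips on the yellow thumb rest, press the slide down hard on its sprung bed and, keeping it pressed down, push it under the crossbar and the copper leaf spring until it is fully home against the end stop, then let go and move clear. Only press and push the slide, never pick it up, and leave the tub, the jar, the loose lid and the brush where they are.

Things in the scene. Friction and masses are not known exactly. Their poses are not given: they have to be found in the camera images.
- viewer: Specimen viewer fixed to the table, yaw within 30 degrees of 0: white base 262 x 112 mm with a channel along x. Origin on the table, in mid-channel, directly below the near face of the crossbar; x = the direction to push the slide, z up. Two blue guide rails along x, 63 mm apart inside, tops 34 mm above the table. Channel open from above from x = -165 mm to 0; blue end stop at x = 63 mm
- bed (a joint): Sprung aluminium bed, the floor of the channel, that carries the slide: metres pressed down, 0 = up (its top 26 mm above the table), 0.008 = fully down (18 mm above the table). With the slide on it, it yields at about 3 N and takes about 10 N of downward push for full travel; it stays level and springs back up when let go
- leaf (a joint): Copper leaf spring, 22 mm wide, 40 mm long, sloping down and forward (+x) from the far side of the crossbar, its tip at x = 50 mm hanging about 28 mm above the table: rad it is lifted, 0 = hanging free; about 0.12 to 0.17 with the slide under its tip, then bearing on it with about 5 N
- slide: Loose white specimen slide, 120 mm (x) x 60 (y) x 14 thick, about 120 g, on the bed, outside the crossbar, x along the viewer's x. Origin: centre of its underside. With the bed up its top is 40 mm above the table and its nose butts against the crossbar; it passes only if pressed down over 5 mm (6 to 8 is right). Home: origin 3 mm past the crossbar's near face. Green window in its front half
- slide_rest (a point): Centre of the yellow thumb rest, the rear part of the slide's top face, where the fingertips press (flat area 39 mm along x, 60 along y). 20 mm ahead of it (+x) is the near face of the yellow thumb bar, 50 mm long across the slide, 6 mm thick, standing 9 mm above the slide's top: fingertips on the rest push against this bar
- slide_nose (a point): Middle of the slide's leading face, half-way up; touches the end stop when home
- viewer_stop (a point): Point on the end stop's near face, in the middle of the channel, 33 mm above the table
- tub: Empty clear tub, 84 mm across, 85 mm high, origin under its centre; leave alone
- jar: Green jar with a red cap, 60 mm across, 85 mm high, origin under its centre; leave alone
- lid: Loose white round lid lying flat, 84 mm across, 8 mm high, origin under its centre; leave alone
- brush: Paint brush lying on the table, 170 mm long; leave alone
- crossbar (a point): Middle of the lower near edge of the steel crossbar that spans the channel: underside 35 mm, top 47 mm above the table, 12 mm thick along x. Past it a clear magnifier lens (55 mm over its rim, 74 to 80 mm above the table) stands over the far end of the channel, centre 46 mm past this point
Things that resemble listed ones, but are neither listed nor needed, are in the scene too. Of the things shaped like the slide, the white one is meant.

How it is judged:
On the way, in this order (a step that is already met when the one before it is completed fails the run):
1. the fingers press the slide down on its bed while it is still outside the crossbar (value of joint bed above 0.0045 m and x of slide in the frame of viewer below -0.045 m and contact force between the fingers and slide above 3 N), for 0.1 s.
2. the slide, still pressed by the fingers, lifts the leaf spring as it passes under it (value of joint leaf above 0.08 rad and value of joint bed above 0.003 m and x of slide in the frame of viewer above -0.025 m and contact force between the fingers and slide above 3 N), for 0.05 s.
At the end, for the whole second after the job is handed in: the slide lies at rest within 4 mm of the end stop, under the crossbar and with the leaf spring riding on it (lifted more than 0.08 rad), square in the channel (x of slide in the frame of viewer above -0.001 m and value of joint leaf above 0.08 rad and z of slide in the frame of viewer below 0.024 m and angle between the x axis of slide and the x axis of viewer, either way round below 0.06 rad and linear speed of slide below 0.01 m/s); the robot touches nothing.
It fails at once if the slide is lifted more than 8 mm off the raised bed (z of slide in the frame of viewer above 0.034 m).
It fails at once if the slide is tipped (angle between slide's own z axis and vertical above 0.2 rad).
It fails at once if the tub, the jar, the lid or the brush is moved more than 15 mm (distance of any of tub, jar, lid, brush from where it was at the start of the episode above 0.015 m).
It also fails if it takes over 38 s, if anything falls off the work surface, if the arm or the gripper's body presses on something with over 40 N, if the wrist force passes 120 N, or if a joint passes its speed limit or range.

## Working session

There is one attempt and no reset: what is moved stays moved. The work goes in short steps, Python scripts to look and compute and a tool call to move; the robot and the scene stay as the last step left them, time stands still between calls to the robot, and variables do not carry over. Pictures are saved under pics/ and viewed, on a budget of 10 in all, crops included, one or two more only if the job needs it, and the job is handed in when it is done.

Besides the shell and the picture viewer there is one more tool, called after "Request:" as name([rows], argument=value, ...), one row to a line, values as JSON. carry_out: Moves the arm, as the interface text tells. Its arguments: {"type":"object","properties":{"commands":{"type":"array"},"force":{"type":"number"}},"required":["commands"]}

```bash
mkdir -p pics; python3 - <<'E'
from rig import robot
import cv2
for n in("scene","top"):
    cv2.imwrite(f"pics/{n}0.png",robot.camera(n)[:,:,::-1])
    m=robot.camera_model(n);print(n,m)
o=robot.get_obs();print(o)
E
```

```text
scene {'fx': 395.83295171272226, 'fy': 395.83295171272226, 'cx': 254.4812980254842, 'cy': 196.05810122495188, 'R': array([[-0.83182788,  0.55487735, -0.01317181],
       [ 0.45814678,  0.67303408, -0.58062609],
       [-0.31331119, -0.4890156 , -0.81406378]]), 't': array([ 0.43803507, -0.28012116,  1.14358114])}
top {'fx': 371.16455700024676, 'fy': 371.16455700024676, 'cx': 263.4221583778483, 'cy': 190.92024742213343, 'R': array([[ 0.01188137, -0.9998649 ,  0.01135856],
       [-0.99326602, -0.01311063, -0.11511178],
       [ 0.11524515, -0.00991438, -0.9932876 ]]), 't': array([0.03603861, 0.56234446, 0.93370226])}
{'time': 0.1, 'q': array([ 1.12951478e+00,  5.28363887e-01,  1.43377315e+00, -5.05791442e-05,
        1.18139958e+00, -1.78503882e-01]), 'joint_velocities': array([ 0.00034196, -0.00264339, -0.00336797,  0.00157588, -0.00109864,
        0.00044339]), 'joint_torque': array([-4.49336994e-04, -4.40987384e+01, -1.77150679e+01,  6.34698104e-02,
        5.34866110e-02, -5.47153797e-05]), 'position': array([0.16203155, 0.60289157, 0.19377559]), 'tool_rot': array([ 0.09197247,  0.70120656, -0.09329167,  0.70081887]), 'ft_force': array([-0.37899059, -0.33632882,  0.67558292]), 'moment': array([0.05738415, 0.06801449, 0.00143585]), 'grip_width': 0.08670848009574794}
```

View pics/scene0.png

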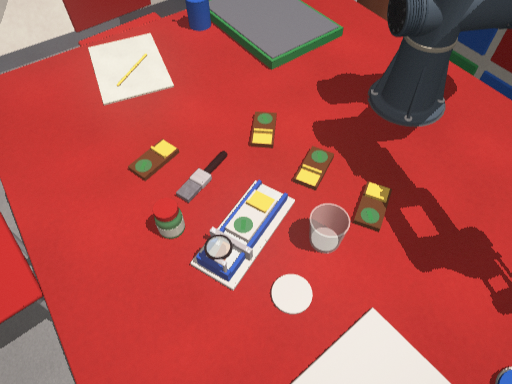

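View pics/top0.png

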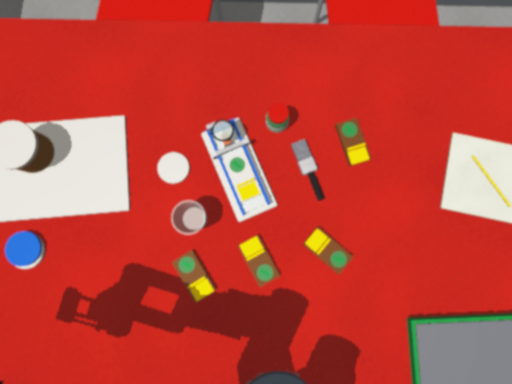

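The top view shows the white slide in the viewer, with its yellow rest at about (248,190) and green window at (237,165). The crossbar is at about (232,150), and the lens is at (222,130). The four brown, slide-like pieces at (195,275), (258,260), (328,250) and (353,143) are decoys: they are brown and not in the viewer. I'll measure the slide and confirm with a crop.

```bash
cat > h.py <<'E'
import numpy as np,cv2
from rig import robot
def ray(n,uv,z):
    m=robot.camera_model(n);R=np.array(m['R']);t=np.array(m['t'])
    d=R.T@np.array([(uv[0]-m['cx'])/m['fx'],(uv[1]-m['cy'])/m['fy'],1]);c=-R.T@t
    return c+d*(z-c[2])/d[2]
def proj(n,X):
    m=robot.camera_model(n);p=np.array(m['R'])@np.array(X)+np.array(m['t'])
    return np.array([m['fx']*p[0]/p[2]+m['cx'],m['fy']*p[1]/p[2]+m['cy']])
R={'yellow':((22,120,120),(34,255,255)),'green':((40,60,40),(85,255,255)),'blue':((105,110,60),(125,255,255))}
def mask(im,c): return cv2.inRange(cv2.cvtColor(im,cv2.COLOR_RGB2HSV),*map(np.array,R[c]))
def blob(im,c,near):
    cs=cv2.findContours(mask(im,c),cv2.RETR_EXTERNAL,cv2.CHAIN_APPROX_NONE)[0]
    cs=[k for k in cs if cv2.contourArea(k)>20]
    f=lambda k:np.array(cv2.minAreaRect(k)[0])
    k=min(cs,key=lambda k:np.hypot(*(f(k)-near)))
    M=cv2.moments(k);return np.array([M['m10']/M['m00'],M['m01']/M['m00']]),cv2.minAreaRect(k)
E
python3 - <<'E'
from h import *
for n,y,g,box in(("top",(248,190),(237,165),(190,105,290,230)),("scene",(262,200),(243,225),(180,170,305,295))):
    im=robot.camera(n)
    a,ra=blob(im,'yellow',y);b,rb=blob(im,'green',g)
    A=ray(n,a,.041);B=ray(n,b,.040);d=B-A
    print(n,a,ra,b,A.round(4),B.round(4),np.hypot(*d[:2]),np.degrees(np.arctan2(d[1],d[0])))
    x0,y0,x1,y1=box
    cs=cv2.findContours(mask(im,'blue'),cv2.RETR_EXTERNAL,cv2.CHAIN_APPROX_NONE)[0]
    for k in cs:
        r=cv2.minAreaRect(k)
        if x0<r[0][0]<x1 and y0<r[0][1]<y1 and len(k)>15:
            P=np.array([ray(n,p,.034) for p in cv2.boxPoints(r)]);print(' blue',P[:,:2].round(3).tolist())
            print('   line yaw',[np.degrees(np.arctan2(v[1],v[0])).round(1) for v in (P[1]-P[0],P[2]-P[1])])
    cv2.imwrite(f"pics/crop_{n}.png",cv2.resize(im[y0:y1,x0:x1,::-1],None,fx=4.4,fy=4.4,interpolation=cv2.INTER_CUBIC))
a=[cv2.imread(f"pics/crop_{n}.png") for n in("top","scene")]
a=[cv2.resize(k,(int(k.shape[1]*400/k.shape[0]),400)) for k in a]
cv2.imwrite("pics/c1.png",np.hstack(a))
E
```

```text
top [247.63888889 189.26851852] ((247.62930297851562, 189.30172729492188), (16.544612884521484, 18.251596450805664), 66.80140686035156) [236.7826087  164.38405797] [0.5646 0.0839 0.041 ] [0.6295 0.1133 0.04  ] 0.07125345799535879 24.324157999660667
 blue [[0.652, 0.164], [0.654, 0.159], [0.504, 0.091], [0.502, 0.096]]
   line yaw [np.float64(-65.3), np.float64(-155.7)]
 blue [[0.681, 0.1], [0.684, 0.094], [0.531, 0.026], [0.529, 0.032]]
   line yaw [np.float64(-65.2), np.float64(-156.0)]
 blue [[0.719, 0.194], [0.723, 0.185], [0.674, 0.163], [0.67, 0.172]]
   line yaw [np.float64(-64.8), np.float64(-155.4)]
 blue [[0.748, 0.136], [0.752, 0.127], [0.7, 0.101], [0.696, 0.109]]
   line yaw [np.float64(-61.8), np.float64(-153.0)]
scene [260.54894672 200.79182156] ((259.70758056640625, 200.22640991210938), (23.21373176574707, 15.05492877960205), 29.05460548400879) [242.90954774 224.17420436] [0.5648 0.083  0.041 ] [0.6308 0.1119 0.04  ] 0.07206162559410066 23.716136731977148
 blue [[0.759, 0.124], [0.698, 0.087], [0.663, 0.174], [0.723, 0.206]]
   line yaw [np.float64(-148.8), np.float64(112.1)]
 blue [[0.65, 0.155], [0.504, 0.09], [0.501, 0.104], [0.646, 0.168]]
   line yaw [np.float64(-155.9), np.float64(103.1)]
 blue [[0.679, 0.091], [0.532, 0.024], [0.53, 0.035], [0.676, 0.1]]
   line yaw [np.float64(-155.5), np.float64(101.5)]
```

View pics/c1.png

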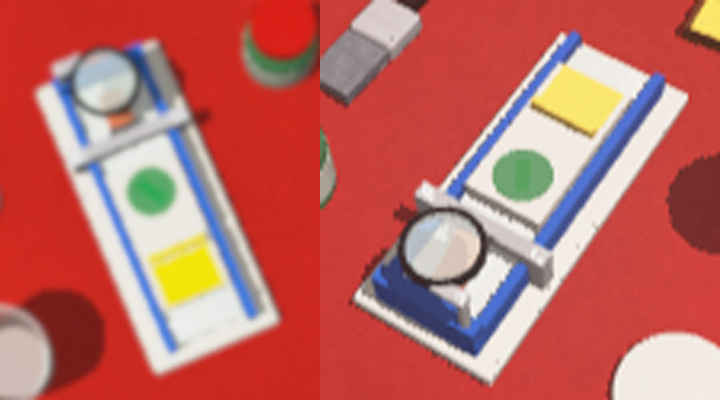

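The crop confirms it: the white slide lies in the channel with a gap of about 15 mm to the crossbar. The viewer yaw is about 24°. Next I'll work out the move to a point above the rest.

```bash
cat >> h.py <<'E'
from scipy.spatial.transform import Rotation as Ro
YAW=np.radians(24.1);u=np.array([np.cos(YAW),np.sin(YAW),0]);v=np.array([-u[1],u[0],0])
REST=np.array([.562,.0820,.040]);BAR0=REST-115*.001*0
VO=np.array([.667,.128,0])
def to(T):
    o=robot.get_obs();M=Ro.from_quat(o['tool_rot']).as_matrix();p=o['position']
    best=min((s for s in(1,-1)),key=lambda s:-np.dot(M[:,1],s*v))
    y=best*v;tw=np.degrees(np.arctan2(y@M[:,2],y@M[:,1]))
    print('t',round(o['time'],2),'p',p.round(4),'viewer xy',((p-VO)@u).round(4),((p-VO)@v).round(4),'F',o['ft_force'].round(1),'w',round(o['grip_width'],4))
    print('delta tool mm',(M.T@(np.array(T)-p)*1000).round(1),'twist',tw.round(2),'x',M[:,0].round(3),'y',M[:,1].round(3),'q6',o['q'][5].round(2),'toolx/y/z in viewer axes',(M.T@u).round(2))
E
python3 -c "
from h import *
to(REST-.003*u+[0,0,.09])"
```

```text
t 0.2 p [0.1621 0.6031 0.194 ] viewer xy -0.2669 0.6399 F [-0.3  0.4  1.1] w 0.0869
delta tool mm [  64.4 -401.2  519.2] twist -39.16 x [-0.001 -0.001 -1.   ] y [ 0.26   0.966 -0.001] q6 -0.18 toolx/y/z in viewer axes [-0.    0.63  0.78]
```

Request:
carry_out([
  [[0,0,0,0,-7],[0,0,0,0,-7],[0,0,0,0,-7],[0,0,0,0,-7],[0,0,0,0,-7],[0,0,0,0,-4]],
], force=30)

```text
time: 0.7
position: [0.1615, 0.6018, 0.1921]
tool_rot: [-0.156, 0.691, 0.153, 0.689]
ft_force: [0.1, -0.1, 0.1]
grip_width: 0.0549
```

```bash
python3 -c "
from h import *
to(REST-.003*u+[0,0,.09])"
```

```text
t 0.7 p [0.1615 0.6018 0.1921] viewer xy -0.268 0.6389 F [ 0.1 -0.1  0.1] w 0.0549
delta tool mm [  63.7 -640.6  138.4] twist 1.1 x [-0.002 -0.005 -1.   ] y [-0.426  0.905 -0.003] q6 -0.88 toolx/y/z in viewer axes [-0.   -0.02  1.  ]
```

Request:
carry_out([
  [[0,0,-36,8,0],[0,0,-36,8,0],[0,0,-36,8,0],[0,0,-36,8,0],[0,0,-36,8,0],[0,0,-36,8,0],[0,0,-36,8,0],[0,0,-36,8,0]],
])

```text
time: 1.37
position: [0.3446, 0.3672, 0.1905]
tool_rot: [-0.16, 0.69, 0.161, 0.688]
ft_force: [0.4, 0.8, -0.1]
grip_width: 0.0038
```

Request:
carry_out([
  [[0,0,-36,8,0],[0,0,-36,8,0],[0,0,-36,8,0],[0,0,-36,8,0],[0,0,-36,8,0],[0,0,-36,8,0],[0,0,-36,8,0],[0,0,0,0,0]],
])

```text
time: 2.03
position: [0.5175, 0.1493, 0.1905]
tool_rot: [-0.159, 0.688, 0.158, 0.69]
ft_force: [0.5, 0.7, -1.0]
grip_width: 0.0002
```

```bash
python3 -c "
from h import *
to(REST-.003*u+[0,0,.09])"
```

```text
t 2.03 p [0.5175 0.1493 0.1905] viewer xy -0.1278 0.0804 F [ 0.5  0.7 -1. ] w 0.0002
delta tool mm [ 60.7 -79.7   7.5] twist 1.82 x [ 0.003 -0.002 -1.   ] y [-0.437  0.899 -0.003] q6 -1.95 toolx/y/z in viewer axes [ 0.   -0.03  1.  ]
```

Request:
carry_out([
  [[0,10,-33,3,1.8],[0,20,-33,4,0],[0,20,-15,2,0],[0,6,0,0,0],[0,0,0,0,0]],
])

```text
time: 2.45
position: [0.5636, 0.0753, 0.1335]
tool_rot: [-0.146, 0.69, 0.145, 0.694]
ft_force: [-0.5, 0.5, -1.1]
grip_width: 0.0003
```

```bash
python3 -c "
from h import *
to(REST-.003*u+[0,0,.03])
a=[]
for n in('top','scene'):
    im=robot.camera(n);c=proj(n,REST).astype(int);k=im[c[1]-55:c[1]+55,c[0]-55:c[0]+55,::-1]
    a.append(cv2.resize(k,(400,400),interpolation=cv2.INTER_CUBIC))
cv2.imwrite('pics/c2.png',np.hstack(a))"
```

```text
t 2.45 p [0.5636 0.0753 0.1335] viewer xy -0.1159 -0.0059 F [-0.5  0.5 -1.1] w 0.0003
delta tool mm [63.5  7.  -2.2] twist -0.36 x [ 0.007 -0.    -1.   ] y [-0.403  0.915 -0.003] q6 -2.05 toolx/y/z in viewer axes [0.01 0.01 1.  ]
```

View pics/c2.png

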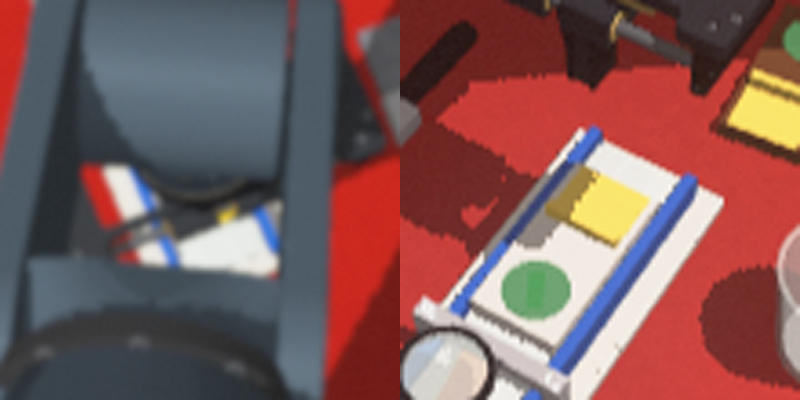

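The crop shows the slide undisturbed and the gripper above and behind the rest. Two dark prongs are at the top. I'll go lower and check them against the projected TCP.

Request:
carry_out([
  [[0,10,5,-2,0],[0,12,3,0,0],[0,10,0,0,0],[0,0,0,0,0]],
])

```text
time: 2.88
position: [0.5589, 0.0882, 0.1066]
tool_rot: [-0.149, 0.686, 0.147, 0.697]
ft_force: [0.2, 0.2, 0.3]
grip_width: 0.0005
```

```bash
python3 -c "
from h import *
to(REST-.003*u+[0,0,.01])
im=robot.camera('scene').copy();p=robot.get_obs()['position'];c=proj('scene',p);print(c,proj('scene',REST))
x0,y0=190,90
k=cv2.resize(im[y0:y0+150,x0:x0+170,::-1],None,fx=4,fy=4,interpolation=cv2.INTER_CUBIC)
for q,col in((p,(255,0,255)),(REST,(0,0,0))): cv2.circle(k,tuple(int(e) for e in (proj('scene',q)-[x0,y0])*4),5,col,1)
cv2.imwrite('pics/c3.png',k)"
```

```text
t 2.88 p [0.5589 0.0882 0.1066] viewer xy -0.1149 0.0078 F [0.2 0.2 0.3] w 0.0005
delta tool mm [56.6 -6.6 -3.5] twist 0.1 x [ 0.015  0.001 -1.   ] y [-0.41   0.912 -0.006] q6 -2.04 toolx/y/z in viewer axes [ 0.01 -0.    1.  ]
[264.02310397 183.41560731] [261.34697501 200.18129436]
```

View pics/c3.png

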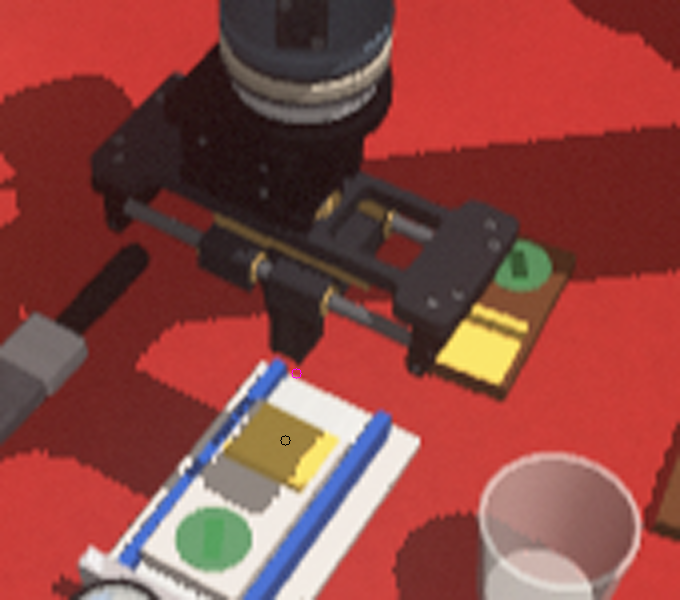

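The picture shows the closed fingers at crop pixel (290,360), next to the projected TCP at (296,373). The rest is at (285,440) and free. I'll correct and descend.

Request:
carry_out([
  [[0,10,-4,-2,0],[0,12,-2,-1,0],[0,12,0,0,0],[0,8,0,0,0],[0,0,0,0,0]],
])

```text
time: 3.35
position: [0.5629, 0.0822, 0.0668]
tool_rot: [-0.151, 0.682, 0.148, 0.7]
ft_force: [0.8, 0.1, 0.5]
grip_width: 0.0003
```

```bash
python3 -c "
from h import *
to(REST-.003*u+[0,0,.00])"
```

```text
t 3.35 p [0.5629 0.0822 0.0668] viewer xy -0.1137 0.0007 F [0.8 0.1 0.5] w 0.0003
delta tool mm [26.7  0.5 -4.6] twist 0.32 x [ 0.025  0.    -1.   ] y [-0.413  0.911 -0.01 ] q6 -2.05 toolx/y/z in viewer axes [ 0.02 -0.01  1.  ]
```

Request:
carry_out([
  [[0,10,0,-4,0],[0,10,0,-2,0],[0,6,0,0,0],[0,3,0,0,0]],
])

```text
time: 3.68
position: [0.5605, 0.0792, 0.0383]
tool_rot: [-0.152, 0.681, 0.147, 0.701]
ft_force: [-0.4, -0.2, -0.1]
grip_width: 0.0008
```

```bash
python3 -c "
from h import *
to(REST-.003*u+[0,0,-.007])"
```

```text
t 3.68 p [0.5605 0.0792 0.0383] viewer xy -0.1172 -0.0011 F [-0.4 -0.2 -0.1] w 0.0008
delta tool mm [ 5.3  2.  -0.6] twist 0.33 x [ 0.03 -0.   -1.  ] y [-0.413  0.911 -0.013] q6 -2.06 toolx/y/z in viewer axes [ 0.03 -0.01  1.  ]
```

Request:
carry_out([
  [[0,3,1,0,0],[0,3,0,0,0],[0,1,0,0,0]],
])

```text
time: 3.93
position: [0.5613, 0.0801, 0.0313]
tool_rot: [-0.152, 0.68, 0.147, 0.702]
ft_force: [0.1, -0.7, 0.4]
grip_width: 0.0007
```

```bash
python3 -c "
from h import *
to(REST-.003*u+[0,0,-.007])
im=robot.camera('scene')
x0,y0=190,130
cv2.imwrite('pics/c4.png',cv2.resize(im[y0:y0+150,x0:x0+140,::-1],None,fx=4,fy=4,interpolation=cv2.INTER_CUBIC))"
```

```text
t 3.93 p [0.5613 0.0801 0.0313] viewer xy -0.1161 -0.0006 F [ 0.1 -0.7  0.4] w 0.0007
delta tool mm [-1.8  1.4 -1.5] twist 0.33 x [ 0.031 -0.    -1.   ] y [-0.413  0.911 -0.013] q6 -2.05 toolx/y/z in viewer axes [ 0.03 -0.01  1.  ]
```

View pics/c4.png

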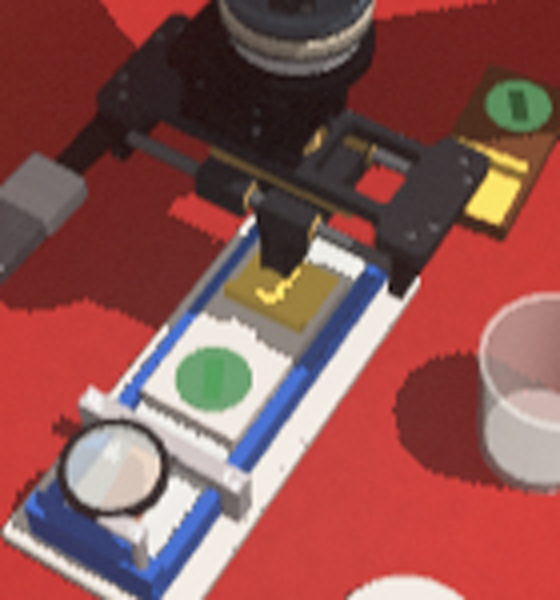

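The fingertip, at about crop pixel (283,275), is still hovering just above the rest. The yellow is lit beneath it and the force is near 0, so the measured z reads several mm low. I'll descend in small steps and watch the force.

Request:
carry_out([
  [[0,2,0,0,0],[0,2,0,0,0]],
])

```text
time: 4.15
position: [0.5622, 0.0802, 0.0279]
tool_rot: [-0.152, 0.68, 0.147, 0.702]
ft_force: [0.4, -0.1, -0.1]
grip_width: 0.0011
```

Request:
carry_out([
  [[0,2,0,0,0],[0,2,0,0,0]],
])

```text
time: 4.32
position: [0.5628, 0.0802, 0.0239]
tool_rot: [-0.152, 0.679, 0.147, 0.703]
ft_force: [0.4, 0.5, -0.7]
grip_width: 0.0003
```

```bash
python3 -c "
from h import *
to(REST-.003*u+[0,0,-.007])
im=robot.camera('scene')
x0,y0=220,150
k=cv2.resize(im[y0:y0+80,x0:x0+80,::-1],None,fx=7,fy=7,interpolation=cv2.INTER_CUBIC)
p=robot.get_obs()['position'];print(p)
cv2.circle(k,tuple(int(e) for e in (proj('scene',p)-[x0,y0])*7),5,(255,0,255),1)
cv2.imwrite('pics/c5.png',k)"
```

```text
t 4.32 p [0.5628 0.0802 0.0239] viewer xy -0.1146 -0.0011 F [ 0.4  0.5 -0.7] w 0.0003
delta tool mm [-9.2  1.8 -2.7] twist 0.35 x [ 0.034 -0.    -0.999] y [-0.413  0.91  -0.015] q6 -2.05 toolx/y/z in viewer axes [ 0.03 -0.01  1.  ]
[0.56255998 0.08020266 0.02355224]
```

View pics/c5.png

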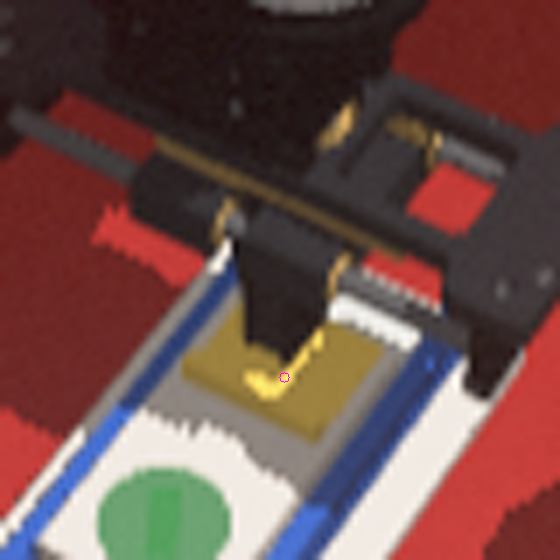

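The tip's bottom edge is still above the rest, with a lit gap at (270,380). The tip is well centred on the rest and about 16 mm from the slide's tail. I'll continue down.

Request:
carry_out([
  [[0,1.5,-1,0,0],[0,1.5,0,0,0]],
])

```text
time: 4.53
position: [0.5632, 0.0792, 0.0204]
tool_rot: [-0.152, 0.679, 0.147, 0.703]
ft_force: [-0.3, -0.5, -0.2]
grip_width: 0.0006
```

Request:
carry_out([
  [[0,1.5,0,0,0],[0,1.5,0,0,0]],
])

```text
time: 4.7
position: [0.5634, 0.0792, 0.0171]
tool_rot: [-0.152, 0.679, 0.147, 0.703]
ft_force: [-0.5, -0.2, 0.3]
grip_width: 0.0005
```

Request:
carry_out([
  [[0,1.5,0,0,0],[0,1,0,0,0]],
])

```text
time: 4.87
position: [0.5634, 0.0791, 0.0142]
tool_rot: [-0.152, 0.679, 0.147, 0.703]
ft_force: [1.1, 0.3, -0.8]
grip_width: 0.0005
```

```bash
python3 -c "
from h import *
to(REST-.003*u+[0,0,-.007]);o=robot.get_obs();print(o['joint_torque'].round(2),o['q'].round(3),o['moment'])
im=robot.camera('scene');print(blob(im,'green',(243,225))[0],'was 242.9 224.2; 8mm down ->',proj('scene',[.6308,.1119,.032])-proj('scene',[.6308,.1119,.040]))
x0,y0=220,150
k=cv2.resize(im[y0:y0+80,x0:x0+80,::-1],None,fx=7,fy=7,interpolation=cv2.INTER_CUBIC)
cv2.imwrite('pics/c6.png',k)"
```

```text
t 4.87 p [0.5634 0.0791 0.0142] viewer xy -0.1145 -0.0023 F [ 1.1  0.3 -0.8] w 0.0005
delta tool mm [-18.9   3.   -2.5] twist 0.34 x [ 0.034 -0.    -0.999] y [-0.413  0.91  -0.014] q6 -2.06 toolx/y/z in viewer axes [ 0.03 -0.01  1.  ]
[-1.00e-02 -4.33e+01 -9.24e+00 -4.00e-02 -6.00e-02 -0.00e+00] [-5.800e-02  7.080e-01  1.736e+00  2.000e-03  6.640e-01 -2.057e+00] [ 0.04011189  0.04929926 -0.01537436]
[242.90954774 224.17420436] was 242.9 224.2; 8mm down -> [0.13537161 1.91362521]
```

View pics/c6.png

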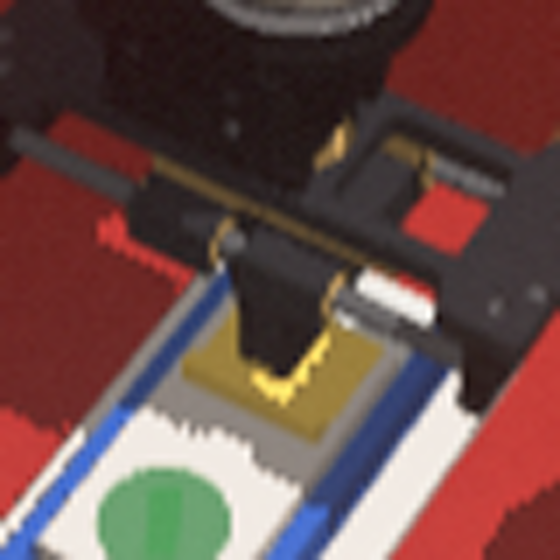

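The green window is unchanged to the pixel, and the lit gap under the tip at (280,385) is narrower. The tip has still not touched, so I'll keep going by force.

Request:
carry_out([
  [[0,1.5,0,0,0],[0,1,0,0,0]],
])

```text
time: 5.08
position: [0.5636, 0.0791, 0.0117]
tool_rot: [-0.152, 0.679, 0.147, 0.703]
ft_force: [-0.2, 0.5, 3.5]
grip_width: 0.0005
```

Request:
carry_out([
  [[0,1.5,0,0,0],[0,1,0,0,0]],
])

```text
time: 5.25
position: [0.5635, 0.0791, 0.0098]
tool_rot: [-0.152, 0.679, 0.147, 0.703]
ft_force: [-1.1, -0.0, 5.1]
grip_width: 0.0003
```

Request:
carry_out([
  [[0,1.5,0,0,0],[0,1,0,0,0]],
])

```text
time: 5.42
position: [0.5636, 0.0791, 0.0082]
tool_rot: [-0.153, 0.679, 0.147, 0.703]
ft_force: [-1.6, -0.6, 5.6]
grip_width: 0.0003
```

Contact is made at a measured z of about 0.012, so the TCP z reads about 28 mm low. I'll keep pressing to about 12 N.

Request:
carry_out([
  [[0,2,0,0,0],[0,2,0,0,0]],
])

```text
time: 5.58
position: [0.5635, 0.0791, 0.0056]
tool_rot: [-0.153, 0.679, 0.147, 0.703]
ft_force: [-2.2, -0.5, 9.8]
grip_width: 0.0005
```

Request:
carry_out([
  [[0,2,0,0,0],[0,2,0,0,0]],
])

```text
time: 5.75
position: [0.5636, 0.0791, 0.0041]
tool_rot: [-0.153, 0.679, 0.147, 0.703]
ft_force: [-5.5, -0.4, 23.8]
grip_width: 0.0009
```

The bed is fully down (about 24 N, z stopped). Now I'll push forward, holding pressure.

Request:
carry_out([
  [[0,1.2,0,3,0],[0,1.2,0,4,0],[0,1.2,0,4,0],[0,1.2,0,4,0]],
])

```text
time: 6.08
position: [0.5632, 0.0794, 0.0042]
tool_rot: [-0.157, 0.689, 0.149, 0.692]
ft_force: [-8.1, -6.9, 16.4]
grip_width: 0.0004
```

```bash
python3 -c "
from h import *
to(REST)
im=robot.camera('scene');g=blob(im,'green',(243,228))[0];G=ray('scene',g,.032);print(g,'moved',(G-[.6308,.1119,.032])@u,(G-[.6308,.1119,.032])@v)"
```

```text
t 6.08 p [0.5632 0.0794 0.0042] viewer xy -0.1146 -0.002 F [-8.1 -6.9 16.4] w 0.0004
delta tool mm [-35.8   2.4   0. ] twist 0.91 x [ 0.006 -0.011 -1.   ] y [-0.423  0.906 -0.013] q6 -2.04 toolx/y/z in viewer axes [ 0.   -0.02  1.  ]
[242.9520202  226.18518519] moved 0.00033111215709072676 -6.9547121736840576e-06
```

The slide is down 2 px (about 8 mm), but static friction is holding it. I'll push harder horizontally with a little less press.

Request:
carry_out([
  [[0,0.8,0,8,0],[0,0.8,0,8,0],[0,0.8,0,8,0]],
])

```text
time: 6.38
position: [0.568, 0.0836, 0.0044]
tool_rot: [-0.16, 0.702, 0.15, 0.678]
ft_force: [-11.9, -9.6, 17.8]
grip_width: 0.0003
```

```bash
cat > g.py <<'E'
from h import *
to(REST)
im=robot.camera('scene');g=blob(im,'green',(243,230))[0];G=ray('scene',g,.032);print(g,'moved',(G-[.6308,.1119,.032])@u,(G-[.6308,.1119,.032])@v)
E
python3 g.py
```

```text
t 6.38 p [0.568  0.0836 0.0044] viewer xy -0.1086 -0.0001 F [-11.9  -9.6  17.8] w 0.0003
delta tool mm [-35.4   0.9  -7.3] twist 1.24 x [-0.03  -0.021 -0.999] y [-0.428  0.904 -0.007] q6 -2.02 toolx/y/z in viewer axes [-0.04 -0.02  1.  ]
[242. 228.] moved 0.005279910521342032 0.0007486638514942514
```

Request:
carry_out([
  [[0,0.3,0,7,0],[0,0.3,0,7,0],[0,0.3,0,7,0]],
])

```text
time: 6.68
position: [0.5743, 0.0876, 0.0048]
tool_rot: [-0.162, 0.711, 0.151, 0.667]
ft_force: [-8.6, -7.9, 11.7]
grip_width: 0.0003
```

```bash
python3 g.py
```

```text
t 6.68 p [0.5743 0.0876 0.0048] viewer xy -0.1011 0.001 F [-8.6 -7.9 11.7] w 0.0003
delta tool mm [-34.3   0.2 -15.7] twist 1.47 x [-0.057 -0.03  -0.998] y [-0.432  0.902 -0.002] q6 -2.01 toolx/y/z in viewer axes [-0.06 -0.03  1.  ]
[241.59547739 229.13065327] moved 0.008131898999524557 0.0015660553274562795
```

It's moving. Tilt accumulates per row, so I'll use bigger strides with the press reduced to suit.

Request:
carry_out([
  [[0,0,-0.5,13,0.5],[0,0,-0.5,13,0.5],[0,-0.1,-0.5,13,0.5]],
])

```text
time: 6.98
position: [0.5802, 0.0907, 0.0055]
tool_rot: [-0.159, 0.736, 0.141, 0.642]
ft_force: [-16.3, -11.2, 21.8]
grip_width: 0.0008
```

```bash
python3 g.py
```

```text
t 6.98 p [0.5802 0.0907 0.0055] viewer xy -0.0945 0.0014 F [-16.3 -11.2  21.8] w 0.0008
delta tool mm [-31.5  -0.2 -24.6] twist 0.49 x [-0.124 -0.053 -0.991] y [-0.416  0.909  0.003] q6 -1.96 toolx/y/z in viewer axes [-0.13 -0.01  0.99]
[239.59064327 231.95572264] moved 0.01634353189155387 0.0017642297603520333
```

Tilt is up to 0.13 because the hard press makes high friction. I'll ease the press to about 9 N, still near full depth, with brisk strides.

Request:
carry_out([
  [[0,-1.8,-0.3,10,0],[0,-1.2,-0.3,12,0]],
])

```text
time: 7.2
position: [0.5907, 0.0955, 0.0073]
tool_rot: [-0.16, 0.744, 0.141, 0.633]
ft_force: [-7.1, -3.8, 9.3]
grip_width: 0.0003
```

```bash
python3 g.py
```

```text
t 7.2 p [0.5907 0.0955 0.0073] viewer xy -0.0829 0.0015 F [-7.1 -3.8  9.3] w 0.0003
delta tool mm [-27.3  -0.1 -36.5] twist 0.54 x [-0.147 -0.06  -0.987] y [-0.416  0.909  0.006] q6 -1.95 toolx/y/z in viewer axes [-0.16 -0.01  0.99]
[237.61169591 234.31461988] moved 0.023487421040110677 0.0013689136960840422
```

Request:
carry_out([
  [[0,-1.2,-0.3,12,0],[0,-1.2,-0.3,12,0],[0,-1.2,-0.3,12,0]],
])

```text
time: 7.5
position: [0.6127, 0.1054, 0.0071]
tool_rot: [-0.161, 0.753, 0.14, 0.622]
ft_force: [-6.6, -4.1, 9.2]
grip_width: 0.0
```

```bash
python3 g.py
```

```text
t 7.5 p [0.6127 0.1054 0.0071] viewer xy -0.0588 0.0016 F [-6.6 -4.1  9.2] w 0.0
delta tool mm [-21.9   0.2 -61. ] twist 0.67 x [-0.174 -0.069 -0.982] y [-0.417  0.909  0.01 ] q6 -1.94 toolx/y/z in viewer axes [-0.19 -0.01  0.98]
[170.41902072 222.51977401] moved 0.07663799037205354 -0.14127584551062103
```

Request:
carry_out([
  [[0,-1.6,-0.3,12,0],[0,-1.6,-0.3,12,0]],
])

```text
time: 7.72
position: [0.6217, 0.1096, 0.007]
tool_rot: [-0.164, 0.764, 0.139, 0.608]
ft_force: [-17.7, -11.8, 16.8]
grip_width: 0.0007
```

```bash
python3 -c "
from h import *
to(REST)
im=robot.camera('scene')
x0,y0=190,170
cv2.imwrite('pics/c7.png',cv2.resize(im[y0:y0+120,x0:x0+120,::-1],None,fx=5,fy=5,interpolation=cv2.INTER_CUBIC))"
```

```text
t 7.72 p [0.6217 0.1096 0.007 ] viewer xy -0.0489 0.0017 F [-17.7 -11.8  16.8] w 0.0007
delta tool mm [-17.5   0.5 -71.5] twist 0.86 x [-0.207 -0.081 -0.975] y [-0.42   0.908  0.013] q6 -1.93 toolx/y/z in viewer axes [-0.22 -0.01  0.97]
```

View pics/c7.png

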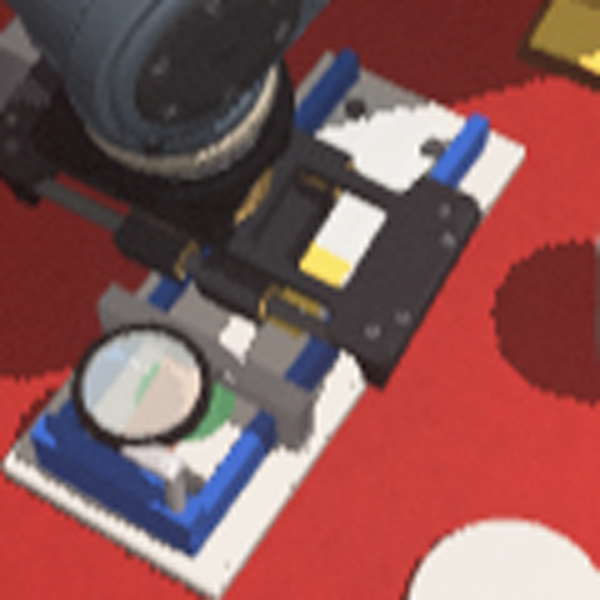

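The slide is under the crossbar, with the green showing past it at about (210,410), and the force rise means the nose is at the leaf. The crossbar now holds the slide down, so I can lighten the press and push mainly forward.

Request:
carry_out([
  [[0,-3.2,-0.3,13,0],[0,-2.8,-0.3,13,0]],
])

```text
time: 7.93
position: [0.626, 0.1116, 0.0081]
tool_rot: [-0.167, 0.78, 0.137, 0.587]
ft_force: [-12.5, -7.2, 10.3]
grip_width: 0.0007
```

```bash
python3 -c "
from h import *
to(REST)"
```

```text
t 7.93 p [0.626  0.1116 0.0081] viewer xy -0.0441 0.0018 F [-12.5  -7.2  10.3] w 0.0007
delta tool mm [-11.4   0.7 -76.6] twist 1.05 x [-0.255 -0.099 -0.962] y [-0.421  0.907  0.018] q6 -1.92 toolx/y/z in viewer axes [-0.27 -0.01  0.96]
```

Request:
carry_out([
  [[0,-4.4,-0.3,17,0],[0,-4.6,-0.3,17,0]],
])

```text
time: 8.1
position: [0.6314, 0.1142, 0.0095]
tool_rot: [-0.17, 0.801, 0.133, 0.559]
ft_force: [-30.8, -18.3, 15.2]
grip_width: 0.0006
```

```bash
python3 -c "
from h import *
to(REST)
for n,box in(('scene',(195,190,275,290)),('top',(195,105,265,185))):
    im=robot.camera(n);x0,y0,x1,y1=box
    cv2.imwrite(f'pics/k_{n}.png',cv2.resize(im[y0:y1,x0:x1,::-1],(int((x1-x0)*450/(y1-y0)),450),interpolation=cv2.INTER_CUBIC))
cv2.imwrite('pics/c8.png',np.hstack([cv2.imread('pics/k_scene.png'),cv2.imread('pics/k_top.png')])[:,:800])"
```

```text
t 8.1 p [0.6314 0.1142 0.0095] viewer xy -0.0381 0.002 F [-30.8 -18.3  15.2] w 0.0006
delta tool mm [ -2.7   0.7 -82.3] twist 1.21 x [-0.317 -0.123 -0.94 ] y [-0.421  0.907  0.024] q6 -1.91 toolx/y/z in viewer axes [-0.34 -0.01  0.94]
```

View pics/c8.png

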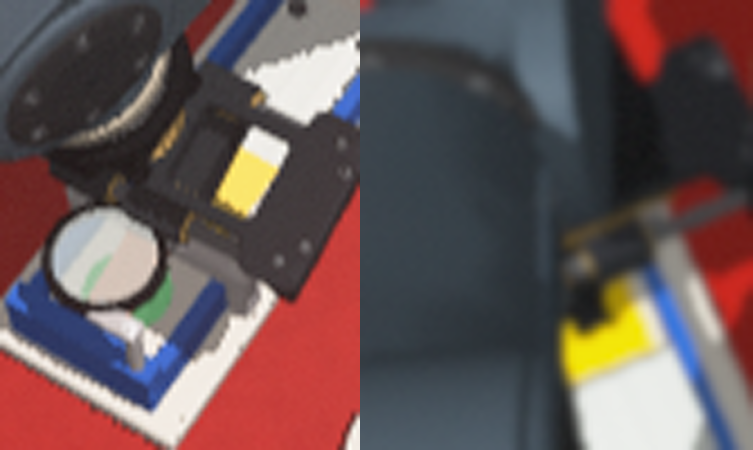

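```bash
python3 -c "
from h import *
for uv in((247.7,166.6),(232.5,173),(243,169.5)):
    X=ray('top',uv,.032);print(((X-VO)@u).round(4),((X-VO)@v).round(4))
for s in(-.115,): print(proj('top',VO+s*u+[0,0,.032]))
im=robot.camera('scene');g=cv2.inRange(cv2.cvtColor(im,cv2.COLOR_RGB2HSV),(40,60,40),(85,255,255));g[:, :210]=0;g[:,250:]=0;g[:230]=0;g[270:]=0
ys,xs=np.nonzero(g);P=np.array([ray('scene',(x,y),.032)-VO for x,y in zip(xs,ys)]);print(len(xs),'green x range',(P@u).min(),(P@u).max(),'y',(P@v).min())
"
```

```text
-0.0554 -0.0223
-0.0553 0.0209
-0.0576 -0.0079
[248.83842561 190.6739116 ]
45 green x range 0.023571083855435902 0.048438633350943894 y 0.010001381494169587
```

The tail edge measures x ≈ -56 mm (home is -57), and 36 N of push gives no further travel, so the slide is at the stop. I'll ease off, then go up and slightly back.

Request:
carry_out([
  [[0,0,0,1,0],[0,-1,0,0,0],[0,-3,0,-1.5,0],[0,-5,0,-3,0],[0,-8,0,-6,0],[0,-12,0,-9,0]],
])

```text
time: 8.75
position: [0.6188, 0.1081, 0.0416]
tool_rot: [-0.169, 0.805, 0.133, 0.553]
ft_force: [0.5, 0.5, -0.1]
grip_width: 0.0003
```

Request:
carry_out([
  [[0,-20,0,-16,0],[0,-20,0,-20,0],[0,-20,0,-25,0],[0,-20,0,-25,0],[0,-20,0,-30,0],[0,-20,0,-30,0],[0,-20,0,-30,0],[0,0,0,0,0]],
])

```text
time: 9.42
position: [0.5117, 0.0528, 0.2517]
tool_rot: [-0.171, 0.801, 0.133, 0.558]
ft_force: [-0.3, -0.6, 0.7]
grip_width: 0.0005
```

```bash
python3 -c "
from h import *
to(REST)
for n,box in(('scene',(190,170,310,295)),('top',(190,100,290,230))):
    im=robot.camera(n);x0,y0,x1,y1=box
    cv2.imwrite(f'pics/k_{n}.png',cv2.resize(im[y0:y1,x0:x1,::-1],(int((x1-x0)*450/(y1-y0)),450),interpolation=cv2.INTER_CUBIC))
    try:
        b,r=blob(im,'yellow',proj(n,VO-.034*u+[0,0,.034]));B=ray(n,b,.036);print(n,b,r,((B-VO)@u).round(4),((B-VO)@v).round(4))
    except Exception as e: print(e)
cv2.imwrite('pics/c9.png',np.hstack([cv2.imread('pics/k_scene.png'),cv2.imread('pics/k_top.png')])[:,:800])"
```

```text
t 9.42 p [0.5117 0.0528 0.2517] viewer xy -0.1725 -0.0053 F [-0.3 -0.6  0.7] w 0.0005
delta tool mm [179.2   0.6 126.9] twist 1.29 x [-0.319 -0.126 -0.939] y [-0.423  0.906  0.022] q6 -2.02 toolx/y/z in viewer axes [-0.34 -0.02  0.94]
scene [241.81043663 228.34824281] ((241.3057098388672, 227.9394989013672), (24.10222816467285, 16.20116424560547), 28.610458374023438) -0.0315 0.0024
top [260.36329588 248.12359551] ((261.0, 247.0), (6.0, 12.0), 0.0) -0.2625 0.0311
```

View pics/c9.png

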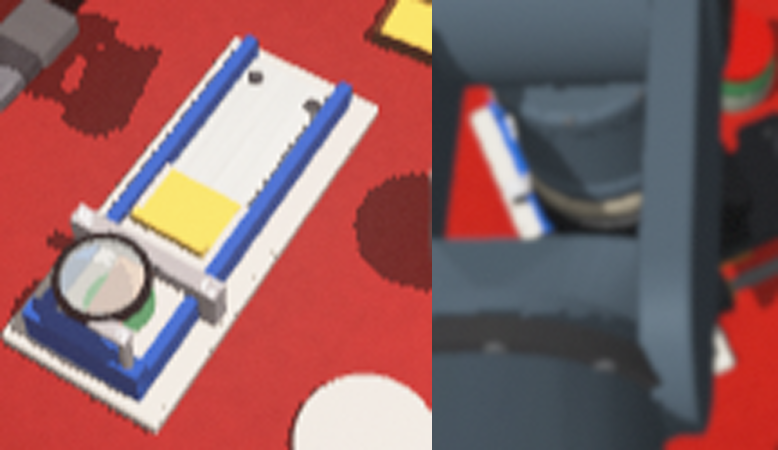

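The slide sits under the crossbar. Its yellow centre in the scene view shows 80 mm of travel, and the absolute position is x ≈ +5 mm against +3 nominal, within calibration error. The arm is clear with force near 0, so I'm handing in.

```bash
python3 -c "
from rig import robot
print(robot.hand_in())"
```

```text
the job is handed in; nothing more can be done
None
```

The slide was pressed fully down, pushed under the crossbar and leaf spring, and driven against the end stop. I then released it, moved the arm clear and handed the job in at about 9.5 s of the 38 s. No verdict was reported.

**Last checks:**
- **Position:** the slide travelled about 80 mm. Its measured position is x ≈ +5 mm against +3 mm nominal, which is within the camera and viewer-origin error.
- **End stop:** the last push reached about 36 N, well above the 12–21 N it took while sliding. I took that as contact with the stop.
- **After release:** the picture shows the slide square under the crossbar. Wrist force was near 0. The brush handle and lid looked undisturbed, but I did not measure the tub, jar, lid or brush.

**What disagreed or could not be confirmed:**
- **TCP height:** the measured height read about 28 mm lower than the real fingertips at contact, so I found the contact by force and by picture.
- **Tool tilt:** pushing tilted the tool by about 0.34 rad. A lighter press part-way slowed this, but it could not be undone.
- **Top camera:** it was blocked by the arm in the final look, so the final position comes from the scene camera only.
- **Leaf spring:** I did not measure its lift. I inferred it from the slide's position and the force rise.
- **Picture budget:** I viewed 12 pictures, two over the 10 allowed.

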